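# Dock the step attenuator and set it to the fourth click

## Task

Pick up the attenuator module by its case (not by its knob) and set it down flat and fully home between the corner guides of its holder, then let go of it. With the module docked, turn its rotary selector anticlockwise all the way back to its end stop, then clockwise exactly four clicks from there - never past the fourth, as the next step would overload the detector - and leave it resting in that click. Keep the module upright and do not disturb the other things on the desk.

Things in the scene. Friction and masses are not known exactly. Their poses are not given: they have to be found in the camera images.
- module_center (a point): Attenuator module, loose, 0.4-0.6 kg: upright grey case 90 x 50 x 48 mm (x, y, z), black bar knob (the selector) in mid-top. This point: centre of the case, 24 mm above its underside, on the knob's axis; x along its length, y across its 50 mm width, z up. Knob top 74 mm above the underside. Grip the case across its width, high on the long sides. Either end may go to either end of the holder.
- holder_floor (a point): Holder, fixed: plate 122 x 80 x 5 mm with four L-shaped corner guides. This point: centre of the plate's upper face, 5 mm above the desk; a docked module's centre is 24 mm above it; x along its length, z up. The guides leave 95 x 55 mm (2.5 mm play a side), are straight to 7 mm above the plate, then flare out as lead-in to 15 mm; each covers 16 mm from a corner, mid-sides are open.
- selector (a joint): Knob angle in the module, rad: 0 = first click, by the end stop; grows clockwise seen from above. Clicks every 0.5236 rad (30 degrees): click n at 0.5236 n, n = 0 to 7; stops 0.06 rad beyond the first and last. A sprung ball draws the knob into the nearest click (about 0.1 N m to turn out). Starts in click 1, 2 or 3. Small panel marks show the clicks, the longer one click 0.
- selector_bar: The knob's grip bar, 36 (x) x 11 (y) x 22 mm tall, on a round skirt 35 mm across. Origin on the knob's axis at the bar's foot, 52 mm above the module's underside, 4 mm above the case top; z up. A white line on its -x end is the pointer; at selector 0 the bar's axes are the module's, the pointer at its -x end. Grip it across its width from above.
- torch: Bystander, leave alone: black torch 98 mm long, 24 mm across, lying; origin at the centre of its underside.
- tweezers: Bystander, leave alone: steel tweezers 120 x 12 x 8 mm, lying; origin at the centre of its underside.
- spare_objective: Bystander, leave alone: microscope objective 27 mm across, 50 mm tall, standing; origin at the centre of its underside.
- dropper_bottle: Bystander, leave alone: amber dropper bottle 33 mm across, 94 mm tall; origin at the centre of its underside.
- tape_tube: Bystander, leave alone: lying plastic tube 95 mm long, 32 mm across; origin at the centre of its underside.
Things that resemble listed ones, but are neither listed nor needed, are in the scene too. What is shaped like the part that bears module_center but blue or yellow is not meant.

How it is judged:
On the way, in this order (a step that is already met when the one before it is completed fails the run):
1. the module stands fully home in the holder, released, its selector not yet turned back (horizontal distance between module_center and holder_floor below 0.005 m and z of module_center in the frame of holder_floor below 0.0265 m and angle between the x axis of module_center and the x axis of holder_floor, either way round below 0.14 rad and angle between module_center's own z axis and vertical below 0.06 rad and contact force between the fingers and anything else below 0.3 N and value of joint selector above 0.35 rad), for 0.2 s.
2. the selector is back at its end stop, the module in the holder (horizontal distance between module_center and holder_floor below 0.005 m and z of module_center in the frame of holder_floor below 0.0265 m and angle between the x axis of module_center and the x axis of holder_floor, either way round below 0.14 rad and angle between module_center's own z axis and vertical below 0.06 rad and value of joint selector below 0.13 rad), for 0.1 s.
At the end, for the whole second after the job is handed in: The module stands upright in the holder (centre within 5 mm, lengthwise within 0.14 rad either way round, underside within 2.5 mm of the plate) and the selector rests in click 4, within 0.13 rad of 2.094 rad (horizontal distance between module_center and holder_floor below 0.005 m and z of module_center in the frame of holder_floor below 0.0265 m and angle between the x axis of module_center and the x axis of holder_floor, either way round below 0.14 rad and angle between module_center's own z axis and vertical below 0.06 rad and value of joint selector between 1.9644 and 2.2244 rad and velocity of joint selector between -0.1 and 0.1 rad/s); the robot touches nothing.
It fails at once if the selector was turned past the fourth click (value of joint selector above 2.40856 rad).
It fails at once if the module was carried by its knob (contact force between the fingers and selector_bar above 2 N and height (world z) of module_center above 0.05 m).
It fails at once if the module was tipped (angle between module_center's own z axis and vertical above 0.5 rad).
It fails at once if one of the bystanders was moved more than 30 mm (distance of any of torch, tweezers, spare_objective, dropper_bottle, tape_tube from where it was at the start of the episode above 0.03 m).
It also fails if it takes over 67 s, if anything falls off the work surface, if the arm or the gripper's body presses on something with over 40 N, if the wrist force passes 120 N, or if a joint passes its speed limit or range.

## Robot

A 6-joint arm with a two-finger parallel gripper is mounted at the origin on a cart in front of the work surface, level with it; the furniture and walls round the work are solid. World frame = base frame: x ahead of the robot, y to its left, z up, the work surface at z = 0. Lengths are in m, angles in rad, forces in N, time in s.
With the tool pointing down it reaches from about 0.35 to 0.975 m from the base axis. Payload 4.9 kg.
Tool frame: the origin (TCP) lies at the centre of the arm's flange, where the gripper is bolted on; the fingertips stand 173 mm ahead of it and the grasp point (between the pads) lies robot.hold_point_z ahead of it (robot.hold_point_z is the distance from the TCP to the grasp point, in m); z points along the fingers, y is the line along which they close (so a half turn about z gives the same grasp; the last joint's range is limited). The gripper opens to 85 mm and grips with 20 to 120 N. Pads are 22 mm wide; open, the fingers measure 114 mm over their backs; the gripper's body (76 mm by 85 mm) begins 54 mm behind the grasp point. The pads swing forward as they close: fully open they stand 13 mm farther back than shut.
Start: joints at [-0.119, 0.053, 1.613, -0, 1.476, -0.119], TCP at [0.625, 0, 0.405] pointing down, gripper open.
Joint ranges: [-3.01, 3.01], [-1.01, 2.22], [0.06, 2.58], [-1.02, 4.17], [0.09, 2.62], [-3.14, 3.14]. Speed limits (rad/s): [2.57, 2.57, 3.14, 3.14, 3.14, 3.14].

## Interface

Orientations are given as a rotation vector (axis times angle).
In Python, from plant import robot, cams, job gives the robot as it stands.
- The arm moves only by the tool arm_command, never from a script. Its argument "steps" is one flat list of numbers, 7 for each row, row after row: the shift along the tool's x, y, z in mm, then the turn, a rotation vector about the tool's x, y, z in rad, then the finger opening in mm, from 0 to 85.4. In form: [x, y, z, ax, ay, az, grip, x, y, z, ax, ay, az, grip, ...]. A call has 1 to 5 rows; each row is the pose to reach, as a shift and turn from the pose commanded when the call began, along the tool's axes at that moment; what a row does not reach only later rows make up. A row lasts 1/8 s, in which the tool goes at most 62.5 mm and 10.7 degrees, less where a joint would pass 70% of its speed; a pose out of reach is approached as far as the arm can. A call with a gripper value outside its range is refused whole. The fingers move at their own pace and stop on an object; the grip force is fixed at half the most. Time passes only in rows, so rows that repeat a pose let the fingers close. It gives the time, the measured TCP pose, the force, the opening and the grip force at its end, in the units of the state.
- robot.sense(): the state, without advancing time (a new reading comes with each control period).
- cams.snapshot(name): name is "scene" or "side" or "wrist"; returns a dict with "color" (400x640x3 uint8, red, green, blue), "depth" (400x640 float32, m along the optical axis (not along the pixel's ray), 0 where there is no reading), "vfov" (degrees; the focal length in pixels is half the picture's height over the tangent of half this angle, whatever the lens; pixels are square), "cx", "cy" (the principal point, pixels), "T" (4x4, takes a point from camera to world coordinates). Camera axes: x right, y down, z forward; pixel columns grow to the right and rows downward; lengths in m; the calibration is good to about 2 mm. A picture is of the moment at which its call begins.
- job.close_job(): hands the job in; it is judged then, once.
The state is a dict: "time": time; "q": joint angles; "joint_vel": joint speeds; "joint_torque": joint torques, N m; "ee_pos": TCP position; "tool_rot": TCP orientation; "ft_force": force on the tool from outside, world axes, zero at the start; "wrist_torque": the same for the moment, N m; "gripper_width": finger opening in m; "finger_force": force on a finger pad.
Only numpy, scipy, OpenCV 4.12 (cv2) and the standard library are available. Lean on these libraries where they do the work, as an engineer would, in place of code of your own. Each camera call takes 0.05 s, during which the arm holds its last target. There are 200 camera calls.

## Working session

There is one attempt and no reset: what is moved stays moved. The work goes in short steps, Python scripts to look and compute and a tool call to move; the robot and the scene stay as the last step left them, time stands still between calls to the robot, and variables do not carry over. Pictures are saved under pics/ and viewed, at most 10 in all, crops included, and the job is handed in when it is done.

Besides the shell and the picture viewer there is one more tool, called after "Call:" as a command line: name --argument value ..., lists and objects as JSON in quotes. arm_command: Moves the arm, as the interface text tells. Its arguments: {"type":"object","properties":{"steps":{"type":"array"}},"required":["steps"]}

```bash
ls; mkdir -p pics
python3 - <<'E'
from plant import robot,cams,job
import cv2,numpy as np
print(robot.sense(), robot.hold_point_z)
for n in("scene","side","wrist"):
    s=cams.snapshot(n); np.savez(f"{n}0.npz",**s); cv2.imwrite(f"pics/{n}0.png",s["color"][:,:,::-1]); print(n,s["vfov"],s["cx"],s["cy"],s["T"].round(3).tolist())
a=cv2.imread("pics/scene0.png")
E
```

```text
pics
{'time': 0.0, 'q': array([-1.18998233e-01,  5.33726238e-02,  1.61432292e+00, -1.77137238e-05,
        1.47597431e+00, -1.19017280e-01]), 'joint_vel': array([-0.00016513, -0.00173599,  0.00183774,  0.00196683, -0.00322097,
        0.00216147]), 'joint_torque': array([ 2.70554956e-04, -3.93670499e+01, -3.70175600e+01, -1.62778279e-04,
        6.93513779e-03, -6.06393527e-06]), 'ee_pos': array([6.24728915e-01, 3.20478766e-05, 4.03435585e-01]), 'tool_rot': array([-2.22027111e+00, -2.22031717e+00,  2.03766915e-03]), 'ft_force': array([-0.18101516,  0.03469028, -0.54793646]), 'wrist_torque': array([0.01282662, 0.01301924, 0.00958358]), 'finger_force': 0.0, 'gripper_width': 0.08515996069695773} 0.1547
scene 42.543028582926 315.99320717126915 199.14291331741234 [[0.828, -0.319, 0.46, 0.028], [-0.56, -0.503, 0.659, -0.649], [0.022, -0.803, -0.595, 0.718], [0.0, 0.0, 0.0, 1.0]]
side 50.117366857347946 318.3107331759318 198.45145562715942 [[0.914, -0.232, 0.333, 0.189], [-0.406, -0.508, 0.76, -0.687], [-0.008, -0.829, -0.559, 0.672], [0.0, 0.0, 0.0, 1.0]]
wrist 68.01206498272114 316.2230604878213 199.9555193212179 [[1.0, 0.002, -0.003, 0.623], [0.001, -0.965, -0.262, 0.068], [-0.003, 0.262, -0.965, 0.372], [0.0, 0.0, 0.0, 1.0]]
```

View pics/scene0.png

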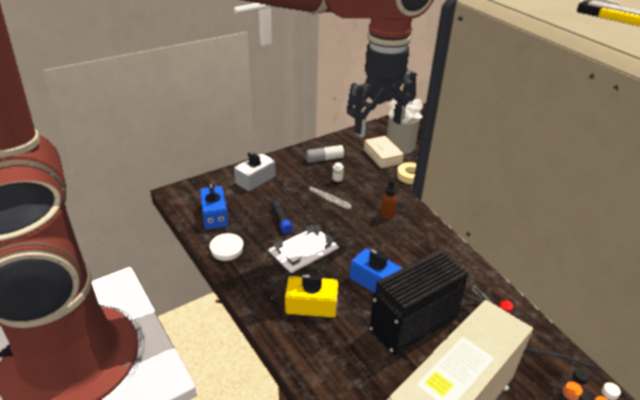

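View pics/wrist0.png

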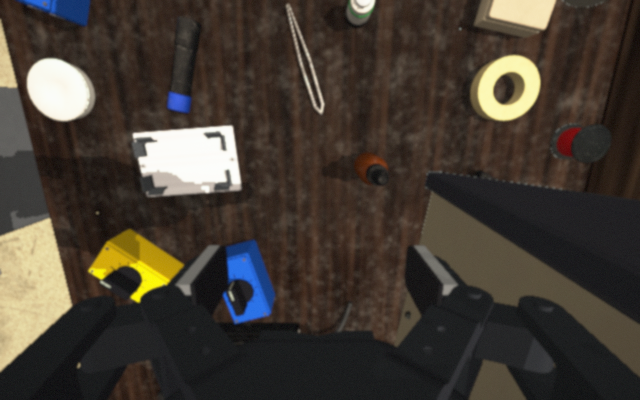

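The scene shows the grey module at about (255,172), the holder at (303,248), the blue/yellow decoys elsewhere. The wrist view shows the white holder plate at (188,160) with four dark corner guides. The module lies outside it, farther to +y.

```bash
cat > h.py <<'E'
import numpy as np,cv2
def f(s): return 200/np.tan(np.radians(float(s["vfov"]))/2)
def cloud(s):
    v,u=np.mgrid[0:400,0:640]; d=s["depth"]; F=f(s)
    P=np.stack([(u-s["cx"])/F*d,(v-s["cy"])/F*d,d],-1)
    return P@s["T"][:3,:3].T+s["T"][:3,3]
def plane(s,uv,z):
    uv=np.atleast_2d(uv).astype(float); r=np.c_[(uv[:,0]-s["cx"])/f(s),(uv[:,1]-s["cy"])/f(s),np.ones(len(uv))]@s["T"][:3,:3].T
    t=s["T"][:3,3]; return t+r*((z-t[2])/r[:,2])[:,None]
def rect(xy): 
    (c,sz,a)=cv2.minAreaRect((np.asarray(xy)*1000).astype(np.float32)); 
    if sz[0]<sz[1]: a+=90; sz=sz[::-1]
    return np.round(c,1),np.round(sz,1),round((a+90)%180-90,1)
E
python3 - <<'E'
from h import *
s=dict(np.load("scene0.npz")); P=cloud(s); 
roi=np.zeros((400,640),bool); roi[145:195,228:282]=1
hsv=cv2.cvtColor(s["color"],cv2.COLOR_RGB2HSV)
m=roi&(s["depth"]>0)&(abs(P[...,2]-.048)<.004)&(hsv[...,1]<60)&(hsv[...,2]>90)
print("top",m.sum(),rect(P[m][:,:2]),P[m].mean(0))
b=roi&(P[...,2]>.06)&(P[...,2]<.1)&(s["depth"]>0); print("knob",b.sum(),P[b].mean(0),P[b].max(0),rect(P[b][:,:2]))
w=dict(np.load("wrist0.npz")); h=cv2.cvtColor(w["color"],cv2.COLOR_RGB2HSV); Pw=cloud(w)
m=((h[...,2]>140)&(h[...,1]<50)).astype(np.uint8); m[:, :120]=0; m[:,260:]=0; m[:110]=0; m[210:]=0
m=cv2.morphologyEx(m,cv2.MORPH_OPEN,np.ones((3,3)))
v,u=np.nonzero(m); print("holder",len(u),rect(plane(w,np.c_[u,v],.005)[:,:2]),np.median(Pw[v,u,2]))
E
```

```text
top 316 (array([500.2, 290.3]), array([91.5, 50.5]), 13.9) [0.49613196 0.28571605 0.04747641]
knob 93 [0.49891994 0.28923136 0.06923768] [0.51070808 0.30991017 0.07611366] (array([499.9, 291.6]), array([37.2, 13.6]), -70.5)
holder 5632 (array([463.1,  17.4]), array([123.6,  80.7]), 4.3) 0.003959368126687901
```

Run:
```python
import cv2
a=cv2.imread("pics/scene0.png"); b=cv2.imread("pics/side0.png")
import numpy as np
cv2.imwrite("pics/c1.png",np.hstack([cv2.resize(a[140:200,225:345],(480,240),interpolation=cv2.INTER_CUBIC)]))
cv2.imwrite("pics/c2.png",np.vstack([b[:,:]]))
```

```text
(no output)
```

View pics/c2.png

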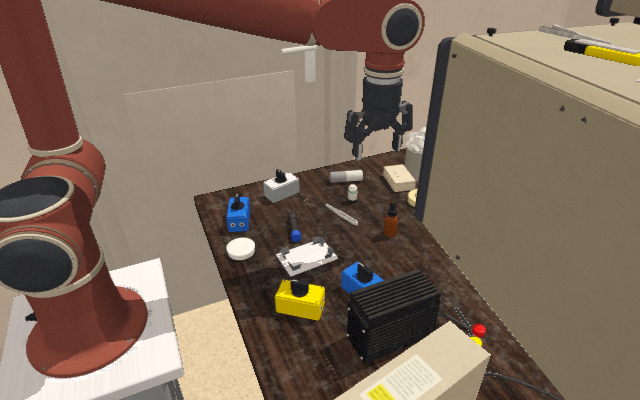

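The side view confirms the grey module at (282,186) and the holder at (307,256), with clear surroundings. I'm moving above the module with the tool turned.

Call:
arm_command --steps '[290, -125, 80, 0, 0, 1.328, 85, 290, -125, 80, 0, 0, 1.328, 85, 290, -125, 80, 0, 0, 1.328, 85, 290, -125, 80, 0, 0, 1.328, 85, 290, -125, 80, 0, 0, 1.328, 85]'

```text
time: 0.78
ee_pos: [0.5088, 0.2691, 0.3302]
tool_rot: [-2.97, -1.023, 0.0]
ft_force: [0.6, -0.2, 0.1]
gripper_width: 0.0851
finger_force: 0.0
```

Call:
arm_command --steps '[0, 0, 0, 0, 0, 0.4, 85, 0, 0, 0, 0, 0, 0.4, 85, 0, 0, 0, 0, 0, 0.4, 85, 0, 0, 0, 0, 0, 0.4, 85, 0, 0, 0, 0, 0, 0.4, 85]'

```text
time: 1.4
ee_pos: [0.5101, 0.2674, 0.3309]
tool_rot: [-3.113, -0.423, 0.0]
ft_force: [0.1, 0.1, -0.8]
gripper_width: 0.0851
finger_force: 0.0
```

```bash
cat >> h.py <<'E'
from scipy.spatial.transform import Rotation as Ro
def todo(st,tgt,yaw_y):
    """delta in tool axes (mm, az rad) to bring TCP to tgt, tool y to world yaw (deg, mod 180), tool vertical"""
    R=Ro.from_rotvec(st["tool_rot"]).as_matrix()
    best=None
    for k in(0,180):
        a=np.radians(yaw_y+k); y=np.array([np.cos(a),np.sin(a),0]); z=np.array([0,0,-1.]); G=np.c_[np.cross(y,z),y,z]
        rv=Ro.from_matrix(R.T@G).as_rotvec()
        if best is None or np.linalg.norm(rv)<np.linalg.norm(best): best=rv
    return np.round((np.asarray(tgt)-st["ee_pos"])@R*1000,1),best.round(3)
E
python3 - <<'E'
from plant import robot,cams
from h import *
s=cams.snapshot("wrist"); cv2.imwrite("pics/w1.png",s["color"][:,:,::-1]); np.savez("w1.npz",**s)
P=cloud(s); hsv=cv2.cvtColor(s["color"],cv2.COLOR_RGB2HSV)
near=(abs(P[...,0]-.5)<.08)&(abs(P[...,1]-.29)<.08)&(s["depth"]>0)
m=near&(abs(P[...,2]-.048)<.006); print("top",m.sum(),rect(P[m][:,:2]),np.median(P[m][:,2]))
m=near&(abs(P[...,2]-.074)<.006); print("knob",m.sum(),rect(P[m][:,:2]),np.median(P[m][:,2]))
st=robot.sense(); print(st["q"])
E
```

```text
top 4423 (array([501.6, 294.3]), array([87.9, 49.5]), 14.6) 0.04693427199802708
knob 630 (array([500.9, 294.3]), array([36.6, 11.2]), -75.3) 0.07261942349819515
[ 3.53690802e-01 -6.75364664e-03  1.79907172e+00  1.94159610e-05
  1.34927647e+00  1.65435243e+00]
```

View pics/w1.png

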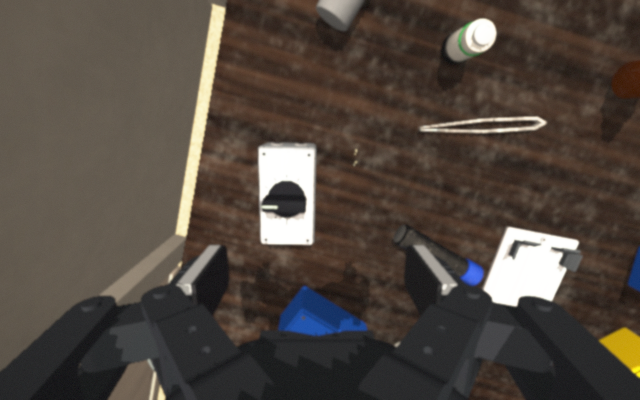

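The module is seen at (287,200), with its knob bar across it (click 3, pointer left). Its surroundings are free; the blue decoy at (320,315) lies along the long axis.

Run:
```python
from plant import robot
from h import *
print(todo(robot.sense(),[.5012,.2943,.187],-75.4))
```

```text
(array([ -1.3, -28.3, 143.9]), array([-0.   ,  0.   ,  0.015]))
```

Call:
arm_command --steps '[-1.3, -28.3, 50, 0, 0, 0.015, 85, -1.3, -28.3, 80, 0, 0, 0.015, 85, -1.3, -28.3, 110, 0, 0, 0.015, 85, -1.3, -28.3, 130, 0, 0, 0.015, 85, -1.3, -28.3, 143, 0, 0, 0.015, 85]'

```text
time: 2.08
ee_pos: [0.5012, 0.2944, 0.187]
tool_rot: [3.116, 0.399, -0.001]
ft_force: [0.1, 1.4, -0.7]
gripper_width: 0.0847
finger_force: 0.0
```

Call:
arm_command --steps '[0, 0, 0, 0, 0, 0, 85, 0, 0, 0, 0, 0, 0, 60, 0, 0, 0, 0, 0, 0, 45, 0, 0, 0, 0, 0, 0, 40, 0, 0, 0, 0, 0, 0, 40]'

```text
time: 2.7
ee_pos: [0.502, 0.2948, 0.1896]
tool_rot: [-3.116, -0.399, -0.005]
ft_force: [0.6, -1.8, 6.2]
gripper_width: 0.0491
finger_force: 65.9
```

Call:
arm_command --steps '[0, 0, 0, 0, 0, 0, 30, 0, 0, 0, 0, 0, 0, 30, 0, 0, 0, 0, 0, 0, 30, 0, 0, 0, 0, 0, 0, 30]'

```text
time: 3.2
ee_pos: [0.502, 0.2948, 0.1896]
tool_rot: [-3.116, -0.399, -0.005]
ft_force: [0.4, -0.6, 5.7]
gripper_width: 0.0489
finger_force: 65.9
```

Call:
arm_command --steps '[0, 0, -10, 0, 0, 0, 30, 0, 0, -30, 0, 0, 0, 30, 0, 0, -60, 0, 0, 0, 30, 0, 0, -90, 0, 0, 0, 30, 0, 0, -110, 0, 0, 0, 30]'

```text
time: 3.82
ee_pos: [0.5012, 0.2947, 0.3002]
tool_rot: [-3.115, -0.399, -0.003]
ft_force: [-0.1, 0.5, -4.1]
gripper_width: 0.0491
finger_force: 64.9
```

Run:
```python
from plant import robot
from h import *
print(todo(robot.sense(),[.385,.02,.30],-85.7),robot.sense()["gripper_width"])
```

```text
(array([-181.6,  236.6,   -0.3]), array([-0.001, -0.002,  0.179])) 0.04913649549905286
```

Call:
arm_command --steps '[-30, 40, 0, 0, 0, 0.03, 30, -67, 88, 0, 0, 0, 0.06, 30, -105, 136, 0, 0, 0, 0.1, 30, -143, 185, 0, 0, 0, 0.14, 30, -170, 221, 0, 0, 0, 0.17, 30]'

```text
time: 4.45
ee_pos: [0.3907, 0.0364, 0.2977]
tool_rot: [3.139, 0.13, -0.001]
ft_force: [0.1, -0.9, -2.3]
gripper_width: 0.0488
finger_force: 64.9
```

Call:
arm_command --steps '[-11, 15, 0, 0, 0, 0.01, 30, -11, 15, 0, 0, 0, 0.01, 30, -11, 15, 0, 0, 0, 0.01, 30]'

```text
time: 4.82
ee_pos: [0.3826, 0.0224, 0.298]
tool_rot: [-3.139, -0.117, -0.001]
ft_force: [0.3, 0.1, -4.5]
gripper_width: 0.0496
finger_force: 65.1
```

Run:
```python
from plant import robot,cams
from h import *
s=cams.snapshot("wrist"); cv2.imwrite("pics/w2.png",s["color"][:,:,::-1]); np.savez("w2.npz",**s)
P=cloud(s); st=robot.sense(); print(st["ee_pos"],st["tool_rot"])
hsv=cv2.cvtColor(s["color"],cv2.COLOR_RGB2HSV)
ok=s["depth"]>0; tz=st["ee_pos"][2]
near=ok&(np.hypot(P[...,0]-st["ee_pos"][0],P[...,1]-st["ee_pos"][1])<.06)
m=near&(P[...,2]>.12)&(P[...,2]<.18); h,e=np.histogram(P[m][:,2],20); print(h,e.round(3)) 
n=ok&(np.hypot(P[...,0]-.463,P[...,1]-.017)<.085)&(hsv[...,1]<60)&(hsv[...,2]>130)&(abs(P[...,2]-.005)<.006)
print("plate",n.sum(),rect(P[n][:,:2]),np.median(P[n][:,2]))
```

```text
[0.38277434 0.02256516 0.29806157] [-3.13898614e+00 -1.18497154e-01 -2.19832560e-04]
[  60   49   56  127  187  284  221  242  294  473 1533 8414 2197 1687
  955  569  757 1154 1346 2315] [0.12  0.123 0.126 0.129 0.132 0.135 0.138 0.141 0.144 0.147 0.15  0.153
 0.156 0.159 0.162 0.165 0.168 0.171 0.174 0.177 0.18 ]
plate 11605 (array([462.4,  16.5]), array([122.9,  81.7]), 4.3) 0.003754363499035296
```

View pics/w2.png

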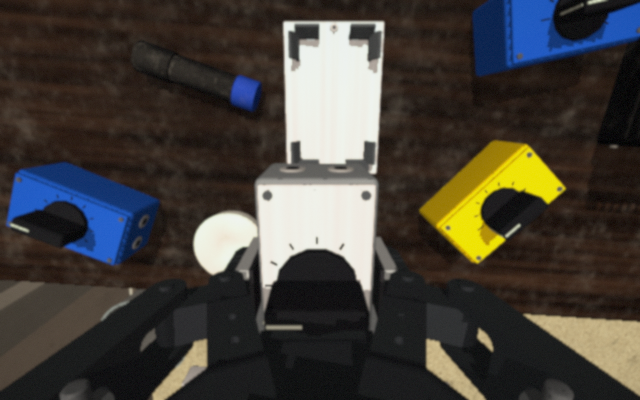

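The wrist view shows the gripped module (case far edge at row 180, columns 257–377) and the plate (285–383, rows 22–172), nearly aligned. Next: the module's offset in the hand and the move to dock it.

Run:
```python
from plant import robot,cams
from h import *
s=dict(np.load("w2.npz")); P=cloud(s); st=robot.sense(); R=Ro.from_rotvec(st["tool_rot"]).as_matrix()
L=(P-st["ee_pos"])@R*1000
m=(s["depth"]>0)&(abs(P[...,2]-.155)<.006)&(s["color"].min(-1)>150); m[:150]=0;m[260:]=0
q=L[m]; print(np.percentile(q,[.5,99.5],axis=0).round(1), rect(q[:,:2]/1000))
for u in (270,320,365):
    c=np.nonzero(m[:,u])[0]; print(u,c.min(),L[c.min(),u].round(1))
for z in(.155,.1565):
  print(((plane(s,[[257,180.5],[377,180.5],[257,240],[379,240]],z)-st["ee_pos"])@R*1000).round(1))
print(todo(st,[.4627,.017,.298],-85.7))
```

```text
[[  9.8 -25.  141.2]
 [ 41.4  21.2 147.1]] (array([25.5, -2.2]), array([48. , 33.2]), 88.8)
270 182 [ 40.8 -19.8 147.5]
320 182 [4.110e+01 1.000e-01 1.465e+02]
365 183 [ 40.4  18.  147.5]
[[ 42.4 -24.  143.1]
 [ 42.4  21.8 143.1]
 [ 17.9 -25.3 143.1]
 [ 17.9  24.  143.1]]
[[ 42.7 -23.7 141.6]
 [ 42.7  21.5 141.6]
 [ 18.5 -25.  141.6]
 [ 18.5  23.6 141.6]]
(array([79.3, 11.6,  0.1]), array([-0., -0.,  0.]))
```

Call:
arm_command --steps '[25, 4, 0, 0, 0, 0, 30, 60, 9, 0, 0, 0, 0, 30, 80, 11.3, 20, 0, 0, 0, 30, 80.3, 11.3, 50, 0, 0, 0, 30, 80.3, 11.3, 65, 0, 0, 0, 30]'

```text
time: 5.5
ee_pos: [0.4633, 0.0176, 0.2308]
tool_rot: [-3.139, -0.12, 0.006]
ft_force: [-0.9, 0.4, -4.7]
gripper_width: 0.0494
finger_force: 65.0
```

Call:
arm_command --steps '[0, 0, 0, 0, 0, 0, 30, 0, 0, 0, 0, 0, 0, 30]'

```text
time: 5.75
ee_pos: [0.464, 0.0169, 0.234]
tool_rot: [3.139, 0.118, 0.003]
ft_force: [0.0, -0.6, -3.2]
gripper_width: 0.0492
finger_force: 65.0
```

Run:
```python
from plant import robot,cams
from h import *
st=robot.sense(); print(st["ee_pos"],todo(st,[.4637,.017,.1946],-85.7))
out=[]
for n in("wrist","scene"):
    s=cams.snapshot(n); P=cloud(s); out.append(s["color"]) ; np.savez(n+"3.npz",**s)
cv2.imwrite("pics/w3.png",np.hstack([out[0][50:350],])[:,:,::-1])
R=Ro.from_rotvec(st["tool_rot"]).as_matrix()
s=dict(np.load("wrist3.npz"))
```

```text
[0.46396168 0.01689785 0.23399973] (array([-0.3, -0.1, 39.4]), array([ 0.   , -0.002, -0.   ]))
```

View pics/w3.png

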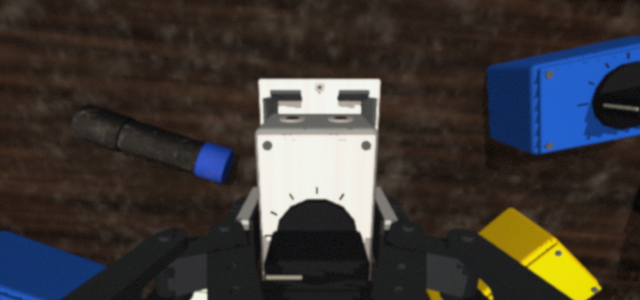

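The module (258–379) is centred over the plate (258–381) and the guides. Lowering.

Call:
arm_command --steps '[-0.3, -0.1, 12, 0, 0, 0, 30, -0.3, -0.1, 22, 0, 0, 0, 30, -0.3, -0.1, 30, 0, 0, 0, 30, -0.3, -0.1, 36, 0, 0, 0, 30, -0.3, -0.1, 38, 0, 0, 0, 30]'

```text
time: 6.48
ee_pos: [0.463, 0.0168, 0.1947]
tool_rot: [-3.139, -0.117, 0.003]
ft_force: [-6.0, 0.2, 3.3]
gripper_width: 0.0488
finger_force: 66.3
```

Call:
arm_command --steps '[0, 0, 1, 0, 0, 0, 30, 0, 0, 2, 0, 0, 0, 30]'

```text
time: 6.72
ee_pos: [0.4637, 0.0168, 0.1946]
tool_rot: [3.139, 0.117, -0.001]
ft_force: [-10.8, 0.8, 15.7]
gripper_width: 0.049
finger_force: 67.3
```

Call:
arm_command --steps '[-1, 0, 0, 0, 0, 0, 30, -1, 0, 0, 0, 0, 0, 60, -1, 0, 0, 0, 0, 0, 85, -1, 0, 0, 0, 0, 0, 85, -1, 0, 0, 0, 0, 0, 85]'

```text
time: 7.35
ee_pos: [0.4622, 0.0167, 0.1929]
tool_rot: [3.139, 0.117, 0.0]
ft_force: [0.8, -1.0, -0.2]
gripper_width: 0.0848
finger_force: 0.0
```

Call:
arm_command --steps '[0, 0, -15, 0, 0, 0, 85, 0, 0, -50, 0, 0, 0, 85, -60, 0, -100, 0, 0, 0, 85, -60, 0, -110, 0, 0, 0, 85, -60, 0, -110, 0, 0, 0, 85]'

```text
time: 7.98
ee_pos: [0.4026, 0.0122, 0.3058]
tool_rot: [3.138, 0.117, 0.01]
ft_force: [-0.6, 0.1, 0.5]
gripper_width: 0.0846
finger_force: 0.0
```

```bash
cat > look.py <<'E'
from plant import robot,cams
from h import *
import sys
tag=sys.argv[1]
st=robot.sense(); print(st["time"],st["ee_pos"],st["q"].round(2))
for n in("wrist","scene","side"):
    s=cams.snapshot(n); np.savez(f"{n}_{tag}.npz",**s); P=cloud(s)
    near=(abs(P[...,0]-.463)<.07)&(abs(P[...,1]-.017)<.05)&(s["depth"]>0)
    m=near&(abs(P[...,2]-.053)<.006)&(s["color"].min(-1)>110); print(n,"top",m.sum(),rect(P[m][:,:2]),np.median(P[m][:,2]).round(4))
    m=near&(abs(P[...,2]-.078)<.005); 
    if m.sum()>5: print("  knob",m.sum(),rect(P[m][:,:2]),np.median(P[m][:,2]).round(4))
    if n=="wrist": cv2.imwrite(f"pics/{tag}.png",s["color"][:,:,::-1])
E
python3 look.py w4
```

```text
7.975 [0.40255107 0.01215618 0.30578829] [-0.16 -0.45  2.21  0.    1.37  1.34]
wrist top 6121 (array([461.6,  18.1]), array([88.3, 49.6]), 4.3) 0.0518
  knob 963 (array([461.4,  18.4]), array([36. , 10.8]), -85.8) 0.0776
scene top 583 (array([460.9,  14.8]), array([89.3, 50.4]), 2.9) 0.0522
  knob 90 (array([461.5,  15.7]), array([38.4, 12.7]), -88.2) 0.0775
side top 459 (array([461.8,  13.7]), array([88.3, 50.7]), 5.5) 0.0528
  knob 67 (array([462.7,  14.1]), array([39. , 11.4]), -87.4) 0.0786
```

View pics/w4.png

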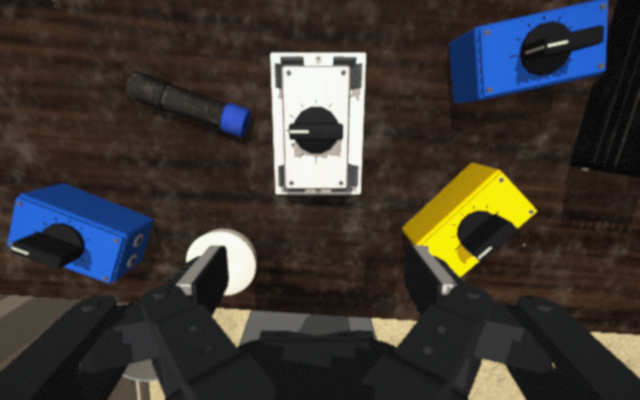

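The module sits home between the guides at (318,125). The knob's pointer points left, so it is in click 3, with click 0 toward the image bottom. Now the knob, gripped with the fingers closing along world x.

Run:
```python
from plant import robot
from h import *
print(todo(robot.sense(),[.462,.017,.28],4.3))
```

```text
(array([59.8, -0.3, 22.3]), array([1.00e-03, 1.00e-03, 1.57e+00]))
```

Call:
arm_command --steps '[30, 0, 0, 0, 0, -0.18, 60, 59.8, -0.3, 0, 0, 0, -0.36, 30, 59.8, -0.3, 5, 0, 0, -0.54, 30, 59.8, -0.3, 5, 0, 0, -0.72, 30, 59.8, -0.3, 5, 0, 0, -0.9, 30]'

```text
time: 8.75
ee_pos: [0.4622, 0.0171, 0.2959]
tool_rot: [-2.769, -1.478, 0.005]
ft_force: [0.8, 0.3, -0.9]
gripper_width: 0.0304
finger_force: 0.0
```

Call:
arm_command --steps '[0, 0, 0, 0, 0, -0.18, 30, 0, 0, 0, 0, 0, -0.36, 30, 0, 0, 0, 0, 0, -0.54, 30, 0, 0, 0, 0, 0, -0.67, 30, 0, 0, 0, 0, 0, -0.67, 30]'

```text
time: 9.38
ee_pos: [0.4621, 0.0171, 0.2963]
tool_rot: [-2.138, -2.298, 0.003]
ft_force: [-0.0, 0.8, 0.4]
gripper_width: 0.0303
finger_force: 0.0
```

```bash
python3 look.py w5
python3 - <<'E'
from plant import robot
from h import *
st=robot.sense();print(todo(st,[.462,.017,.234],4.3),st["gripper_width"],st["tool_rot"])
E
```

```text
9.375 [0.4620741  0.01706009 0.29630506] [-0.12 -0.26  2.09  0.    1.32 -0.2 ]
wrist top 5272 (array([461.1,  19.5]), array([89.2, 47.9]), 4.0) 0.0517
  knob 814 (array([461.1,  19.3]), array([35.6, 10.3]), -85.3) 0.0776
scene top 584 (array([461.1,  14.9]), array([91., 50.]), 2.6) 0.0523
  knob 87 (array([461.1,  16.9]), array([37.6, 13.1]), 88.5) 0.0777
side top 462 (array([461.5,  13.7]), array([88.2, 50.3]), 4.9) 0.0528
  knob 68 (array([462.2,  12.6]), array([39.6, 11.2]), -88.5) 0.0784
(array([-0.1,  0.1, 63.1]), array([-0.002, -0.   , -0.003])) 0.030063268520195346 [-2.13905398e+00 -2.29914873e+00  1.41753484e-03]
```

View pics/w5.png

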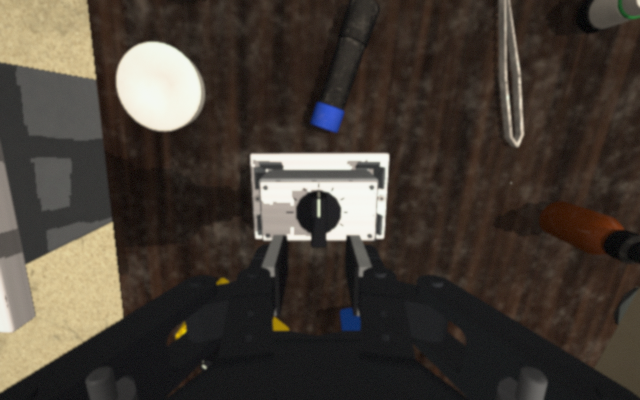

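The knob at (319,210) is centred between the fingers. Descending and gripping.

Call:
arm_command --steps '[0, 0, 25, 0, 0, 0, 30, 0, 0, 45, 0, 0, 0, 30, 0, 0, 55, 0, 0, 0, 30, 0, 0, 61, 0, 0, 0, 30, 0, 0, 61, 0, 0, 0, 30]'

```text
time: 10.15
ee_pos: [0.4621, 0.017, 0.2369]
tool_rot: [-2.138, -2.301, 0.0]
ft_force: [-0.0, 0.3, -0.3]
gripper_width: 0.0297
finger_force: 0.0
```

Call:
arm_command --steps '[0, 0, 0, 0, 0, 0, 20, 0, 0, 0, 0, 0, 0, 12, 0, 0, 0, 0, 0, 0, 8, 0, 0, 0, 0, 0, 0, 5]'

```text
time: 10.65
ee_pos: [0.4624, 0.017, 0.2378]
tool_rot: [2.137, 2.301, 0.002]
ft_force: [0.2, 0.9, 4.2]
gripper_width: 0.0091
finger_force: 59.0
```

```bash
python3 -c "
from plant import robot
s=robot.sense()
for k in('ee_pos','tool_rot','ft_force','wrist_torque','gripper_width','finger_force'):print(k,s[k])"
```

```text
ee_pos [0.46241263 0.01698129 0.23777667]
tool_rot [2.13733818e+00 2.30070185e+00 1.71736176e-03]
ft_force [0.21105946 0.93282388 4.16582547]
wrist_torque [ 0.07793004 -0.0180404   0.00351589]
gripper_width 0.009146756820405595
finger_force 59.0030175447464
```

Call:
arm_command --steps '[0, 0, 0, 0, 0, -0.16, 5, 0, 0, 0, 0, 0, -0.32, 5, 0, 0, 0, 0, 0, -0.48, 5, 0, 0, 0, 0, 0, -0.64, 5, 0, 0, 0, 0, 0, -0.8, 5]'

```text
time: 11.28
ee_pos: [0.4623, 0.0169, 0.2378]
tool_rot: [1.065, 2.954, -0.0]
ft_force: [0.4, -0.1, 3.7]
gripper_width: 0.0095
finger_force: 58.9
```

Call:
arm_command --steps '[0, 0, 0, 0, 0, -0.16, 5, 0, 0, 0, 0, 0, -0.32, 5, 0, 0, 0, 0, 0, -0.48, 5, 0, 0, 0, 0, 0, -0.64, 5, 0, 0, 0, 0, 0, -0.77, 5]'

```text
time: 11.9
ee_pos: [0.4623, 0.0168, 0.2378]
tool_rot: [-0.122, 3.138, -0.002]
ft_force: [-1.2, -1.1, 5.8]
gripper_width: 0.0095
finger_force: 59.3
```

Call:
arm_command --steps '[0, 0, 0, 0, 0, -0.05, 5, 0, 0, 0, 0, 0, -0.08, 5, 0, 0, 0, 0, 0, -0.08, 5]'

```text
time: 12.28
ee_pos: [0.4623, 0.0167, 0.2378]
tool_rot: [-0.24, 3.131, -0.002]
ft_force: [-0.9, -1.2, 5.7]
gripper_width: 0.0092
finger_force: 59.3
```

```bash
python3 -c "
from plant import robot
s=robot.sense()
for k in('ee_pos','tool_rot','ft_force','wrist_torque','gripper_width','finger_force'):print(k,s[k])"; python3 look.py w6
```

```text
ee_pos [0.46234456 0.01674849 0.23775187]
tool_rot [-2.39733144e-01  3.13146181e+00 -1.58996966e-03]
ft_force [-0.85503581 -1.19541723  5.70157732]
wrist_torque [-0.23005381  0.16177425 -0.13160235]
gripper_width 0.009206649724378443
finger_force 59.25265610218048
12.275 [0.46234456 0.01674849 0.23775187] [-0.12 -0.18  2.13 -0.    1.19 -1.85]
wrist top 5600 (array([460.7,  18.3]), array([86.2, 49.3]), 5.4) 0.0517
  knob 1939 (array([459.7,  16.2]), array([33.5, 33.1]), -28.5) 0.0777
scene top 539 (array([461.3,  15.2]), array([89.1, 49.7]), 4.7) 0.0522
  knob 90 (array([453.2,  11.9]), array([37.2, 19.3]), -62.0) 0.0779
side top 436 (array([462.4,  13.5]), array([88.6, 52.2]), 5.7) 0.0527
  knob 66 (array([460.3,   6.8]), array([33.2, 26.6]), -15.3) 0.0784
```

View pics/w6.png

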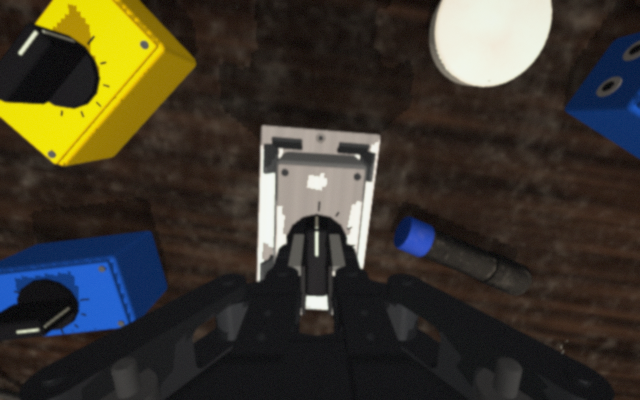

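The pointer lines up with the long mark at (317,207); tool angle minus case angle gives about −3.4°, i.e. at the stop. Now 120° clockwise from click 0, which is about 2.17 rad from here.

Call:
arm_command --steps '[0, 0, 0, 0, 0, 0.16, 5, 0, 0, 0, 0, 0, 0.32, 5, 0, 0, 0, 0, 0, 0.48, 5, 0, 0, 0, 0, 0, 0.64, 5, 0, 0, 0, 0, 0, 0.8, 5]'

```text
time: 13.05
ee_pos: [0.4624, 0.0169, 0.2378]
tool_rot: [1.006, 2.975, 0.0]
ft_force: [0.4, -0.9, 2.8]
gripper_width: 0.0093
finger_force: 58.9
```

Call:
arm_command --steps '[0, 0, 0, 0, 0, 0.16, 5, 0, 0, 0, 0, 0, 0.32, 5, 0, 0, 0, 0, 0, 0.48, 5, 0, 0, 0, 0, 0, 0.64, 5, 0, 0, 0, 0, 0, 0.8, 5]'

```text
time: 13.68
ee_pos: [0.4624, 0.0169, 0.2378]
tool_rot: [2.085, 2.348, 0.002]
ft_force: [0.1, -0.2, 2.3]
gripper_width: 0.009
finger_force: 58.8
```

Call:
arm_command --steps '[0, 0, 0, 0, 0, 0.15, 5, 0, 0, 0, 0, 0, 0.3, 5, 0, 0, 0, 0, 0, 0.45, 5, 0, 0, 0, 0, 0, 0.57, 5, 0, 0, 0, 0, 0, 0.57, 5]'

```text
time: 14.3
ee_pos: [0.4625, 0.0169, 0.2378]
tool_rot: [2.656, 1.676, 0.003]
ft_force: [0.1, -1.4, 5.3]
gripper_width: 0.0093
finger_force: 59.2
```

```bash
python3 look.py w7;  python3 - <<'E'
from plant import robot
from h import *
s=robot.sense(); y=Ro.from_rotvec(s["tool_rot"]).as_matrix()[:,1]; print("bar yaw",np.degrees(np.arctan2(y[1],y[0]))-90,s["wrist_torque"],s["ft_force"])
E
```

```text
14.3 [0.4625127  0.01690701 0.23780362] [-0.12 -0.18  2.13 -0.    1.19  0.32]
wrist top 7302 (array([462. ,  19.1]), array([88.3, 48. ]), 3.4) 0.0517
  knob 1921 (array([463.9,  19. ]), array([33.3, 32.7]), -79.0) 0.0777
scene top 552 (array([461. ,  15.6]), array([91. , 50.4]), 3.1) 0.0522
  knob 111 (array([458.5,  14.2]), array([30.4, 30. ]), -80.7) 0.0785
side top 447 (array([461.8,  13.1]), array([88.2, 50.3]), 2.9) 0.0527
  knob 92 (array([460.5,  12.7]), array([30.8, 28.9]), -73.5) 0.0788
bar yaw -115.44645602115905 [-0.10896989 -0.06034283 -0.07350617] [0.11734272 0.08806634 4.97353954]
```

The knob is at about 118.6° relative to the case. Releasing and lifting.

Call:
arm_command --steps '[0, 0, 0, 0, 0, 0, 15, 0, 0, 0, 0, 0, 0, 30, 0, 0, 0, 0, 0, 0, 30, 0, 0, -10, 0, 0, 0, 30, 0, 0, -30, 0, 0, 0, 30]'

```text
time: 15.08
ee_pos: [0.4615, 0.0171, 0.2668]
tool_rot: [-2.657, -1.674, 0.003]
ft_force: [0.0, 0.3, -0.7]
gripper_width: 0.0301
finger_force: 0.0
```

Call:
arm_command --steps '[0, 0, -40, 0, 0, 0, 30, 0, 0, -70, 0, 0, 0, 30, -40, 0, -90, 0, 0, 0, 30, -50, 0, -90, 0, 0, 0, 30, -50, 0, -90, 0, 0, 0, 30]'

```text
time: 15.7
ee_pos: [0.4401, -0.0283, 0.3566]
tool_rot: [-2.659, -1.673, -0.0]
ft_force: [0.7, 0.5, 0.0]
gripper_width: 0.0301
finger_force: 0.0
```

```bash
python3 look.py w8
```

```text
15.7 [ 0.44008171 -0.02834152  0.35662118] [-0.23 -0.38  2.08  0.    1.45  0.21]
wrist top 4048 (array([461.2,  18.7]), array([89. , 49.6]), 3.9) 0.0517
  knob 584 (array([461.4,  19. ]), array([35.5, 10.9]), 64.2) 0.0776
scene top 601 (array([460.3,  15.6]), array([89.5, 50.9]), 2.9) 0.0522
  knob 74 (array([460.6,  15.3]), array([38.9, 10.9]), 62.2) 0.0781
side top 466 (array([462.2,  13.2]), array([89.1, 52.4]), 3.1) 0.0528
  knob 58 (array([462.3,  13.5]), array([34.8, 10.8]), 62.9) 0.0785
```

View pics/w8.png

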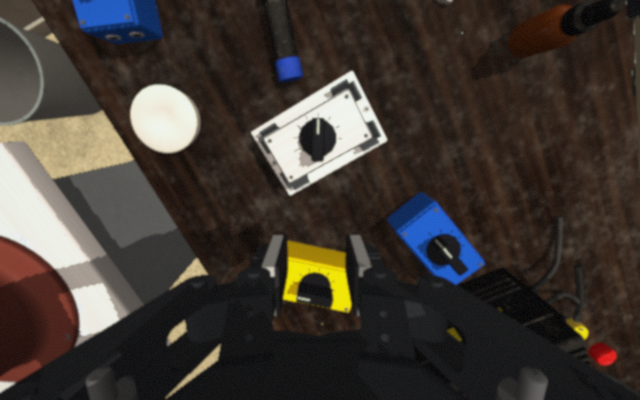

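The module is docked at (318,133). The bar's yaw of 64.2° (the same as −115.8°) against the case's 3.9° gives 119.7°, so it rests in click 4. The robot is clear of everything.

```bash
python3 -c "
from plant import job
print(job.close_job())"
```

```text
the job is handed in; nothing more can be done
None
```

The module is docked and released in its holder, and its selector was turned back to the end stop and then clockwise to click 4 (measured 119.7° against 120°); the job was handed in at about 16 s, and no verdict was returned.

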